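# Roll a drive shaft in V-rests to find its flat, then check it with a lever gauge

### The job

The mill's drive shaft lies in the two V-rests of the lever gauge with its flats turned some unknown way. Roll it where it lies, without lifting it out of the rests, until a flat comes up square under the lever's toe: only then can the lever be pulled all the way home onto the flat instead of stopping short on the round. Pull it home without forcing it, hold it there for a good second, let it spring back upright, and leave the shaft lying in its rests and the rotor, jar, tape and timer where they are.

Things in the scene. Friction and masses are not known exactly. Their poses are not given: they have to be found in the camera images.
- gauge: Fixed lever gauge: grey base plate 150 x 250 x 14 mm, two dark 90-degree V-rests 103 mm high, 20 mm thick, at y = +45 and -90 mm, and a lever bracket. Origin on the worktop straight below the shaft's axis; z up, y along the shaft to its knurled head, x level from the shaft to the lever's bracket (away from the robot, turned up to 0.3 rad). Shaft axis: x = 0, z = 105 mm.
- shaft: Loose bare-metal shaft, 0.3 to 0.5 kg, level in the V-rests. Origin: on its axis, mid knurled head (40 mm diameter, 36 mm long), which overhangs the +y rest with free space round it: grip and roll it there. y: along the axis, tail to head. Round part 32 mm diameter; 42 mm flanges outside both rests, 12 mm end play. The turn of this frame about y does NOT tell where the flats are.
- shaft_tail (a point): Point on the shaft's axis near its other end, 200 mm from the middle of the head.
- lever (a joint): Angle of the spring-centred lever, rad: 0.01 upright at rest; grows as the knob is pulled level to the gauge's -x (towards shaft and robot), lowering the toe. Spring 2 Nm/rad: 4.5 N at the knob when home. A pull of about 10 N stops at 0.095 on the round, 0.10 to 0.21 on the edge of a flat out of square (further when nearer to square), about 0.25 on a square flat (home).
- lever_hinge (a point): Middle of the lever's hinge axis, which is parallel to the shaft: in the gauge's frame x = 45, y = -22.5, z = 126 mm.
- lever_knob (a point): Centre of the black ball knob, 26 mm in diameter, on the upright lever rod (10 mm in diameter), 115 mm above the hinge; moves with the lever (about 29 mm level when pulled home). More than 30 N here is forcing it.
- rotor: Bystander: spare toothed grey mill rotor, 65 mm across, 40 mm high, standing behind the gauge on the left. Origin under its middle.
- jar: Bystander: glass jar with black screw cap, 61 mm across, 100 mm high, standing behind the gauge on the right. Origin under its middle.
- tape: Bystander: roll of tan masking tape lying flat, 82 mm across, 19 mm high, behind the gauge. Origin under its middle.
- timer: Bystander: small white timer with three buttons, 58 x 64 x 20 mm, at the front edge to the right. Origin under its middle.
- shaft_flats (a point): Point on the shaft's axis amid its flatted length (89 mm, between the rests): two opposite flats 18 mm apart and 26 mm wide, so it repeats every half turn. The head sits at another, unknown angle to the flats each time, so neither this frame's turn nor the head's shows it. At the start the flats are 0.6 rad or more from square (square: one level and on top).
- lever_toe (a point): Middle of the underside of the lever's toe, a flat steel foot 26 mm (across the shaft) x 20 mm, 45 mm from the hinge, above the shaft. Its height above the shaft's axis is about 9 mm + 45 mm x (0.25 - lever angle); 9 mm when home on a flat, 16 mm on the round. Near square its pressure turns the shaft the last few degrees by itself; further off, friction holds the shaft.
Things that resemble listed ones, but are neither listed nor needed, are in the scene too. Several things have the shape of the shaft; the one meant has the colours described above.

How it is judged:
By the outcome, as a careful person would: the job done as asked, in the order asked, and still so for the second after the job is handed in, with the robot touching nothing.
It also fails if it takes over 72 s, if anything falls off the work surface, if the arm or the gripper's body presses on something with over 40 N, if the wrist force passes 120 N, or if a joint passes its speed limit or range.

### The arm

A 7-joint arm with a two-finger parallel gripper is mounted at the origin on a cart in front of the work surface, level with it; the furniture and walls round the work are solid. World frame = base frame: x ahead of the robot, y to its left, z up, the work surface at z = 0. Lengths are in m, angles in rad, forces in N, time in s.
With the tool pointing down it reaches from about 0.425 to 0.925 m from the base axis. Payload 6.8 kg.
Tool frame: the origin (TCP) lies midway between the tips of the shut fingers; the grasp point (between the pads) lies 19 mm behind it; x points along the fingers, y is the direction in which the jaws open and shut, and the axes are right-handed (so a half turn about x gives the same grasp; the last joint's range is limited). The gripper opens to 85 mm and grips with 20 to 120 N. Pads are 22 mm wide; open, the fingers measure 114 mm over their backs; the gripper's body (76 mm by 85 mm) begins 54 mm behind the grasp point. The pads swing forward as they close: fully open they stand 13 mm farther back than shut.
Start: joints at [1.19, 0.477, 0.022, 1.555, -0.011, 1.109, -0.083], TCP at [0.182, -0.65, 0.231] pointing down, gripper open.
Joint ranges: [-2.96, 2.96], [-0.34, 2.1], [-1.41, 1.46], [0.24, 2.44], [-1.37, 4.51], [0.17, 1.92], [-2.96, 2.96]. Speed limits (rad/s): [2.39, 2.39, 3.14, 3.14, 3.14, 3.14, 3.14].

### API

Orientations are given as a rotation vector (axis times angle).
In Python, from bench import r, viewer, nets gives the robot as it stands.
- The arm moves only by the shell command python3 -m pendant 'ROWS' [FORCE]. ROWS is JSON, one flat list of numbers, 5 for each row, row after row: the finger opening in mm, from 0 to 85.4, then the shift along the tool's x, y, z in mm, then the turn about the tool's x in rad. A call has 1 to 20 rows; each row shifts and turns the commanded pose from where the row before left it, along the tool's axes as they then stand; what a row does not reach is not made up. A row lasts 1/8 s, in which the tool goes at most 62.5 mm and 10.7 degrees, less where a joint would pass 70% of its speed; a pose out of reach is approached as far as the arm can. A call with a gripper value outside its range is refused whole. The fingers move at their own pace and stop on an object; FORCE is the grip in N (left out, the last holds). Time passes only in rows, so rows that do not move let the fingers close. It gives the time, the measured TCP pose, the force and the opening at its end, in the units of the state.
- r.get_obs(): the state, without advancing time (a new reading comes with each control period).
- viewer.grab_frame(name): name is "scene" or "top" or "wrist"; returns (picture, depth): 400x640x3 uint8, red, green, blue; 400x640 float32, m along the optical axis (not along the pixel's ray), 0 where there is no reading.
- viewer.calibration(name): a dict with "mtx" (3x3 intrinsics, pixels), "distortion" ([k1, k2, p1, p2, k3] as OpenCV has them; the pictures are not rectified), "world_to_cam" (4x4, takes a point from world to camera coordinates). Camera axes: x right, y up, looking along -z (the intrinsics and any distortion apply to the point x, -y, -z); pixel columns grow to the right and rows downward; lengths in m; the calibration is good to about 2 mm. A picture is of the moment at which its call begins: read the wrist's pose just before it. calibration takes no time and is no camera call; for the wrist camera it gives the pose at the moment of the call.
- r.hand_in(): hands the job in, once; it reports no verdict.
Trained networks look in the newest picture that a camera, given by its name, has taken for a name from the list of things; names that differ only in an ending like _2 or _b are one class to them, and where a whole thing is asked for, a point or a joint stands for the part that bears it (a point fixed in the world has none). Each returns a list of dicts, best first, with "score" (0 to 1); they miss things now and then, are a little off and sometimes report something else, mostly with a low value. They report only what shows in the picture. A call takes as long as a camera call. They do not tell look-alikes from the thing itself.
- nets.look_for(name, camera): "location" ([x, y, z] in m, in world coordinates, good to about 4 mm: the middle of the surface that is visible of it).
- nets.silhouettes(name, camera): "mask" (400x640 bool, what is visible of it).
The state is a dict: "clock": time; "joints": joint angles; "qvel": joint speeds; "tau": joint torques, N m; "tcp_pos": TCP position; "orientation": TCP orientation; "contact_force": force on the tool from outside, world axes, zero at the start; "moment": the same for the moment, N m; "grip_width": finger opening in m.
Only numpy, scipy, OpenCV 4.12 (cv2) and the standard library are available. Lean on these libraries where they do the work, as an engineer would, in place of code of your own. Each camera call takes 0.05 s, during which the arm holds its last target. There are 200 camera calls.

## Working session

There is one attempt and no reset: what is moved stays moved. The work goes in short steps, Python scripts to look and compute and a shell command to move; the robot and the scene stay as the last step left them, time stands still between calls to the robot, and variables do not carry over. Pictures are saved under pics/ and viewed, about 8 in all and at most 12, crops included, and the job is handed in when it is done.

```bash
ls; mkdir -p pics; cat > h.py <<'E'
import numpy as np, cv2
from bench import r, viewer, nets
from scipy.spatial.transform import Rotation as R
def save(n,im): cv2.imwrite('pics/'+n,im[...,::-1])
def world(cam,uv,depth,c=None):
    c=c or viewer.calibration(cam)
    p=cv2.undistortPoints(np.array([[uv]],float),np.array(c['mtx']),np.array(c['distortion']))[0,0]
    d=depth[int(uv[1]),int(uv[0])]
    q=np.array([p[0]*d,-p[1]*d,-d,1]); return (np.linalg.inv(c['world_to_cam'])@q)[:3]
def proj(cam,P,c=None):
    c=c or viewer.calibration(cam); q=(np.array(c['world_to_cam'])@np.append(P,1))[:3]
    return cv2.projectPoints(np.array([[q[0],-q[1],-q[2]]]),np.zeros(3),np.zeros(3),np.array(c['mtx']),np.array(c['distortion']))[0][0,0]
E
python3 - <<'E'
from h import *
np.set_printoptions(precision=4,suppress=True)
o=r.get_obs(); print({k:np.round(v,3) for k,v in o.items()})
im={}
for c in ('scene','top'):
    im[c]=viewer.grab_frame(c)[0]
    for n in ('shaft','shaft_tail','lever_hinge','lever_knob','shaft_flats','lever_toe','gauge','rotor','jar','tape','timer'):
        print(c,n,[(np.round(d['location'],3).tolist(),round(d['score'],2),proj(c,d['location']).round().tolist()) for d in nets.look_for(n,c)][:4])
    save(c+'0.png',im[c])
E
```

```text
pics
{'clock': np.float64(0.0), 'joints': array([ 1.19 ,  0.478,  0.022,  1.556, -0.012,  1.109, -0.083]), 'qvel': array([-0.001,  0.002, -0.   ,  0.001, -0.001,  0.001,  0.001]), 'tau': array([  0.001, -59.645,   1.608, -28.12 ,   0.012,   0.009,  -0.   ]), 'tcp_pos': array([ 0.182, -0.649,  0.23 ]), 'orientation': array([ 2.076,  0.287, -2.077]), 'contact_force': array([0.329, 0.424, 0.044]), 'moment': array([ 0.014,  0.016, -0.025]), 'grip_width': np.float64(0.085)}
scene shaft [([0.547, -0.038, 0.122], 0.96, [319.0, 217.0]), ([0.557, 0.208, 0.032], 0.68, [272.0, 287.0])]
scene shaft_tail [([0.547, -0.035, 0.116], 0.88, [319.0, 219.0]), ([0.563, 0.211, 0.034], 0.82, [270.0, 286.0])]
scene lever_hinge [([0.735, 0.006, 0.022], 0.46, [268.0, 220.0])]
scene lever_knob [([0.587, -0.085, 0.145], 0.54, [317.0, 198.0])]
scene shaft_flats [([0.549, -0.037, 0.121], 0.96, [319.0, 217.0]), ([0.558, 0.205, 0.033], 0.65, [272.0, 286.0])]
scene lever_toe [([0.593, -0.09, 0.144], 0.76, [316.0, 197.0])]
scene gauge [([0.54, -0.073, 0.017], 0.72, [327.0, 231.0])]
scene rotor [([0.735, 0.188, 0.031]
[... 497 characters left out ...]
229.0, 196.0])]
top lever_hinge [([0.568, -0.084, 0.02], 0.78, [319.0, 194.0])]
top lever_knob [([0.578, -0.088, 0.141], 0.68, [319.0, 188.0])]
top shaft_flats [([0.557, -0.035, 0.118], 0.58, [302.0, 196.0]), ([0.562, 0.205, 0.028], 0.58, [230.0, 196.0])]
top lever_toe [([0.578, -0.087, 0.145], 0.46, [319.0, 188.0])]
top gauge [([0.568, -0.085, 0.02], 0.74, [319.0, 194.0])]
top rotor [([0.738, 0.182, 0.03], 0.69, [237.0, 142.0])]
top jar [([0.719, -0.162, 0.105], 0.87, [343.0, 143.0]), ([0.566, -0.082, 0.018], 0.7, [318.0, 195.0]), ([0.578, -0.09, 0.143], 0.57, [320.0, 188.0])]
top tape [([0.735, 0.004, 0.021], 0.84, [291.0, 143.0])]
top timer [([0.408, -0.386, 0.018], 0.93, [412.0, 243.0])]
```

```bash
python3 - <<'E'
from h import *
a=cv2.imread('pics/scene0.png')[130:330,190:450];b=cv2.imread('pics/top0.png')[110:270,200:440]
a=cv2.resize(a,(400,308),interpolation=3);b=cv2.resize(b,(400,267),interpolation=3)
cv2.imwrite('pics/a.png',cv2.resize(np.vstack([a,b]),None,fx=1.04,fy=1.04))
a=cv2.imread('pics/scene0.png')[150:270,240:400];b=cv2.imread('pics/top0.png')[140:260,240:400]
cv2.imwrite('pics/a.png',np.vstack([np.hstack([cv2.resize(x,(400,300),interpolation=2) for x in (a,b)]),np.hstack([cv2.resize(cv2.imread('pics/%s0.png'%n),(400,250)) for n in ('scene','top')])]))
E
```

```text
(no output)
```

View pics/a.png

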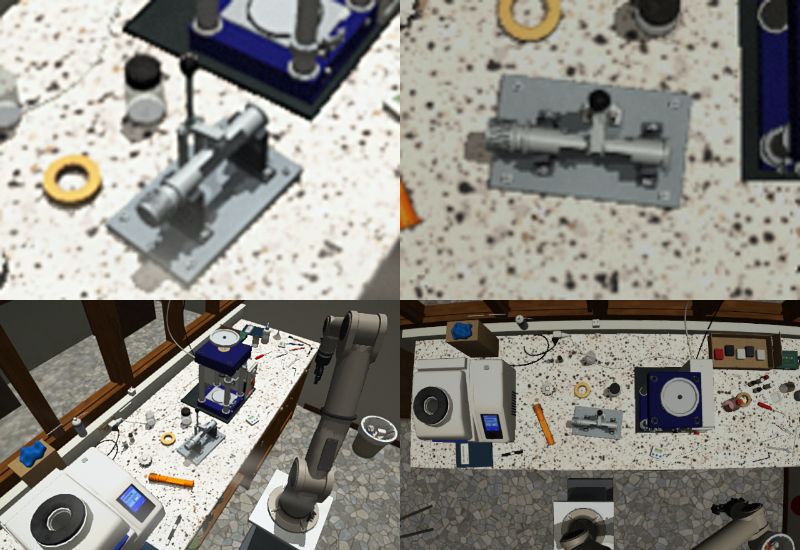

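The bare-metal shaft in the gauge (scene px 319,217; top 303,196) fits the description. The orange shaft-shaped thing (scene 272,287; top 230,196) lies loose on the table and is the look-alike. The head points to world +y, and the gauge is turned by about -0.1 rad.

```bash
python3 - <<'E'
from h import *
np.set_printoptions(precision=4,suppress=True)
o=r.get_obs(); print(R.from_rotvec(o['orientation']).as_matrix())
def cloud(cam,mask,d):
    c=viewer.calibration(cam); v,u=np.nonzero(mask&(d>0))
    p=cv2.undistortPoints(np.c_[u,v].astype(float)[:,None],np.array(c['mtx']),np.array(c['distortion']))[:,0]
    z=d[v,u]; q=np.c_[p[:,0]*z,-p[:,1]*z,-z,np.ones(len(z))]
    return (np.linalg.inv(c['world_to_cam'])@q.T).T[:,:3]
for cam in('top','scene'):
    im,d=viewer.grab_frame(cam)
    P=cloud(cam,np.ones(d.shape,bool),d)
    b=(abs(P[:,0]-.565)<.15)&(abs(P[:,1]+.06)<.17)
    G=P[b]
    k=G[(G[:,2]>.2)]; print(cam,'knob',len(k),np.median(k,0))
    pl=G[(abs(G[:,2]-.014)<.004)&(abs(G[:,1]+.08)<.16)];print('plate',len(pl),cv2.minAreaRect((pl[:,:2]*1000).astype(np.float32)))
    print('tablez',np.median(P[(abs(P[:,0]-.45)<.03)&(abs(P[:,1]-.0)<.1)][:,2]))
    m=[x for x in nets.silhouettes('shaft',cam)]
    for x in m[:2]:
        S=cloud(cam,cv2.erode(x['mask'].astype(np.uint8),np.ones((2,2)))>0,d); S=S[(S[:,2]>.105)&(S[:,2]<.135)]
        if len(S)<10: continue
        ym=np.polyfit(S[:,1],S[:,0],1); print('shaft',x['score'],len(S),ym,S.min(0),S.max(0))
    # mill heights
    for y0 in (-.25,-.3,-.4,-.5): 
        q=P[(abs(P[:,1]-y0)<.03)&(P[:,2]>.05)&(P[:,0]>.2)&(P[:,0]<.8)]
        if len(q): print(y0,q[:,0].min(),q[:,2].max())
E
```

```text
[[-0.      0.2695 -0.963 ]
 [-0.     -0.963  -0.2695]
 [-1.      0.      0.    ]]
top knob 67 [ 0.5933 -0.0889  0.25  ]
plate 1393 ((566.3751831054688, -72.90798950195312), (301.1169738769531, 285.94775390625), 2.170888900756836)
tablez 5.1406435114809135e-05
shaft 0.83 542 [0.1133 0.5581] [ 0.5253 -0.1689  0.1054] [0.5815 0.0479 0.1307]
-0.3 0.5106845410936335 0.48708948257594975
-0.4 0.5182124825955617 0.48682373270486745
-0.5 0.5120887035368642 0.4766541815315648
scene knob 76 [ 0.5918 -0.0875  0.2452]
plate 974 ((598.8714599609375, -79.646240234375), (255.73451232910156, 236.35328674316406), 85.46824645996094)
tablez -5.49036776767986e-05
shaft 0.81 417 [0.1079 0.553 ] [ 0.524  -0.1697  0.105 ] [0.5775 0.0521 0.1303]
-0.3 0.5095687762344383 0.48210918469936204
-0.4 0.5184312773333377 0.48301130693346783
-0.5 0.5097026527386046 0.4113347299576452
```

```bash
python3 -m pendant '[85,-20,0,0,-0.169, 85,-20,0,0,-0.169, 85,-20,0,0,-0.169, 85,-20,0,0,-0.169, 85,0,0,0,-0.169, 85,0,0,0,-0.169, 85,0,0,0,-0.169, 0,0,16,-43,0, 0,0,16,-43,0, 0,0,16,-43,0, 0,0,16,-43,0, 0,0,16,-43,0, 0,0,16,-43,0, 0,0,16,-43,0, 0,0,0,0,0]'; python3 -m pendant '[0,0,12,-44,0,0,0,12,-44,0,0,0,12,-44,0,0,0,12,-44,0,0,0,12,-44,0,0,0,12,-44,0,0,0,12,-44,0,0,0,0,0,0]'
python3 - <<'E'
from h import *
o=r.get_obs(); print(R.from_rotvec(o['orientation']).as_matrix().round(3),o['tcp_pos'],o['contact_force'],o['clock'],o['joints'])
im,d=viewer.grab_frame('wrist'); save('w1.png',im); np.save('d.npy',d)
c=viewer.calibration('wrist'); print(np.linalg.inv(c['world_to_cam']).round(3))
for n in ('shaft_flats','lever_toe','lever_knob'): print(n,[(np.round(x['location'],3),x['score']) for x in nets.look_for(n,'wrist')][:2])
E
```

```text
clock: 3.28
tcp_pos: [0.3298, -0.3607, 0.3119]
orientation: [1.289, 1.155, -1.288]
contact_force: [-0.5, -0.8, 0.4]
grip_width: -0.0
clock: 4.28
tcp_pos: [0.4476, -0.0649, 0.3117]
orientation: [1.291, 1.155, -1.288]
contact_force: [-0.1, -0.8, -0.2]
grip_width: 0.0004
[[ 0.001  0.994 -0.109]
 [ 0.001 -0.109 -0.994]
 [-1.     0.001 -0.001]] [ 0.44760127 -0.06488304  0.31173109] [-0.05617558 -0.78183947 -0.15802576] 4.275 [ 0.68404921  0.07693089 -0.70206395  1.91934706  0.05311881  1.16269228
 -0.14722448]
[[ 0.994  0.108  0.033  0.456]
 [-0.113  0.948  0.298  0.008]
 [ 0.001 -0.3    0.954  0.455]
 [ 0.     0.     0.     1.   ]]
shaft_flats []
lever_toe [(array([ 0.593, -0.086,  0.195]), 0.74)]
lever_knob [(array([ 0.59 , -0.083,  0.188]), 0.57)]
```

View pics/w1.png

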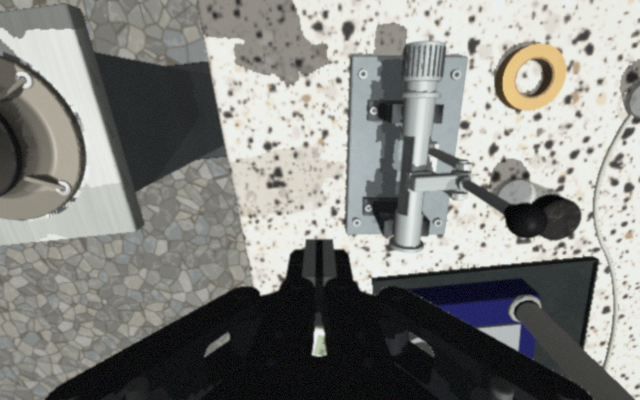

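```bash
cat >> h.py <<'E'
O=np.array([.550,-.061]); YAW=-.112
def cloud(cam,d,c=None,mask=None):
    c=c or viewer.calibration(cam); v,u=np.nonzero((d>0)&(np.ones_like(d,bool) if mask is None else mask))
    p=cv2.undistortPoints(np.c_[u,v].astype(float)[:,None],np.array(c['mtx']),np.array(c['distortion']))[:,0]
    z=d[v,u]; q=np.c_[p[:,0]*z,-p[:,1]*z,-z,np.ones(len(z))]
    return (np.linalg.inv(c['world_to_cam'])@q.T).T[:,:3]
def gauge(P):
    gx=np.array([np.cos(YAW),np.sin(YAW)]);gy=np.array([-gx[1],gx[0]]);q=P[:,:2]-O
    return np.c_[q@gx,q@gy,P[:,2]]*1000
def circ(Q):  # Q x,z -> centre,r
    A=np.c_[2*Q,np.ones(len(Q))];s=np.linalg.lstsq(A,(Q**2).sum(1),rcond=None)[0];return s[0],s[1],(s[2]+s[0]**2+s[1]**2)**.5
E
python3 - <<'E'
from h import *
np.set_printoptions(precision=1,suppress=True,linewidth=150)
d=np.load('d.npy'); G=gauge(cloud('wrist',d))
S=G[(abs(G[:,0])<30)&(G[:,2]>88)&(G[:,2]<135)]
for lo in range(-130,120,10):
    s=S[(S[:,1]>=lo)&(S[:,1]<lo+10)]
    if len(s)>20: 
        t=s[s[:,2]>s[:,2].max()-12]; print(lo,len(s),'x',s[:,0].min(),s[:,0].max(),'zmax',s[:,2].max(),'circ',np.array(circ(t[:,[0,2]])))
for lo in (-60,0,10):
    s=S[(S[:,1]>=lo)&(S[:,1]<lo+10)]
    for x in range(-24,24,3):
        t=s[(s[:,0]>=x)&(s[:,0]<x+3)]
        if len(t): print(lo,x,np.median(t[:,2]),len(t))
k=G[(G[:,2]>225)&(G[:,2]<260)&(abs(G[:,0]-45)<30)&(abs(G[:,1]+22)<30)];print(len(k),np.median(k,0),k.max(0),k.min(0))
E
```

```text
-120 314 x -17.71052457681336 22.787870251257765 zmax 126.74772152536568 circ [  2.  112.4  13. ]
-110 333 x -25.2702228662134 29.74663470938764 zmax 121.94111670190478 circ [  2.8 105.8  15.2]
-100 370 x -25.231272902370133 29.575002791341973 zmax 122.23905081590314 circ [  2.9 105.7  15.2]
-90 324 x -25.21430250294127 29.541041357632576 zmax 122.40423509209292 circ [  2.9 105.5  15.3]
-80 256 x -12.901109124854289 19.071291350364262 zmax 122.05909823482736 circ [  3.4 107.7  13.3]
-70 202 x -7.590483774562686 14.496964854649532 zmax 122.21965228766274 circ [  4.2 112.3   9.2]
-60 210 x -7.6064211246896205 14.33748913392268 zmax 122.98296428531647 circ [  4.4 112.5   9. ]
-50 122 x -9.63272325461997 14.414018022841903 zmax 134.7372498807653 circ [ -6.7 131.1   3.7]
-40 85 x -10.356136039746564 -4.560004744556888 zmax 134.88890617573108 circ [ -8.1 131.2   2.4]
-30 240 x -10.288719127840821 29.57990055519497 zmax 134.9355706255912 circ [  7.3 133.6  12.1]
-20 235 x -7.294205938692622 15.047371198376611 zmax 121.8196707055339 circ [  4.8 112.    9.3]
-10 240 x -7.261737721103569 14.87
[... 1276 characters left out ...]
1566916 21
-60 9 119.19643225707632 19
-60 12 117.07437278634453 13
0 -9 95.53242829679243 19
0 -6 109.09334911598646 69
0 -3 119.36533635686092 34
0 0 120.37625019282666 31
0 3 120.40437914283619 24
0 6 120.05722724771462 22
0 9 119.35244664597411 24
0 12 117.53115553360638 19
0 15 115.14377632907218 2
10 -15 104.85580753607942 1
10 -12 108.79130039514484 26
10 -9 114.89772420431005 25
10 -6 116.07504599420982 41
10 -3 119.4245000776491 35
10 0 120.14607824647359 30
10 3 120.57747165304133 28
10 6 120.34963638002316 26
10 9 119.06893330090426 26
10 12 117.79307209863188 19
10 15 115.02419151312662 10
10 18 112.61927289684442 3
1234 [ 42.9 -27.9 248.5] [ 57.8 -18.1 254.9] [ 34.4 -43.2 225.1]
```

```bash
sed -i 's/^O=.*/O=np.array([.5532,-.0685]); YAW=-.1235/' h.py; cat >> h.py <<'E'
def tcpg(): o=r.get_obs(); return gauge(o['tcp_pos'][None])[0]
def flat(G,x0=0,pr=1):
    # scan cross-section model over angle a (normal of flat from up, + = toward gauge +x), mod pi
    s=G[((G[:,1]>-65)&(G[:,1]<-40)|(G[:,1]>-8)&(G[:,1]<18))&(abs(G[:,0]-x0)<17)&(G[:,2]>100)&(G[:,2]<125)]
    q=s[:,[0,2]]-[x0,105]
    best=[]
    for a in np.arange(-1.6,1.6,.02):
        n=np.array([np.sin(a),np.cos(a)]); D=np.maximum(np.abs(q@n)-9,np.hypot(*q.T)-16)
        best.append((np.mean(np.minimum(abs(D),3)),a))
    best.sort(); return len(s),[(round(float(b),2),round(float(a),2)) for b,a in best[:5]]
E
python3 - <<'E'
from h import *
np.set_printoptions(precision=1,suppress=True,linewidth=150)
d=np.load('d.npy'); G=gauge(cloud('wrist',d)); print(viewer.calibration('wrist')['mtx'])
for lo in (-95,30,45,85):
    s=G[(abs(G[:,0])<22)&(G[:,2]>112)&(G[:,2]<135)&(G[:,1]>=lo)&(G[:,1]<lo+10)];print(lo,np.array(circ(s[:,[0,2]])))
for x0 in (-1,0,1,2): print(x0,flat(G,x0))
for y in range(40,120,3):
    s=G[(abs(G[:,0])<24)&(G[:,2]>90)&(G[:,1]>=y)&(G[:,1]<y+3)];print(y,s[:,2].max(),s[:,0].min(),s[:,0].max(),end=' | ')
t=tcpg();print(t)
F=G-t; F=F[(abs(F[:,2])<40)&(abs(F[:,0])<60)&(abs(F[:,1])<50)]
for z in range(-4,40,4):
    f=F[(F[:,2]>=z)&(F[:,2]<z+4)]
    if len(f): print(z,len(f),f.min(0),f.max(0))
E
```

```text
[[316.6   0.  318.8]
 [  0.  316.6 194.8]
 [  0.    0.    1. ]]
-95 [ -0.1 106.   14.9]
30 [ -0.3 106.2  14.6]
45 [ -0.2 105.8  14.9]
85 [ -0.1 105.3  19.4]
-1 (1028, [(0.64, -1.3), (0.64, -1.32), (0.65, -1.28), (0.66, -1.34), (0.66, -1.26)])
0 (1028, [(0.49, -1.4), (0.49, -1.42), (0.5, -1.38), (0.51, -1.44), (0.52, -1.36)])
1 (1028, [(0.68, -1.52), (0.69, -1.54), (0.69, -1.5), (0.69, -1.56), (0.69, 1.58)])
2 (1028, [(0.91, 1.46), (0.91, 1.48), (0.91, 1.44), (0.91, 1.5), (0.92, 1.42)])
40 122.1968359629445 -23.80486613568617 23.78322034416516 | 43 121.88791901100632 -23.7646049320026 23.843965581924873 | 46 121.51186119600055 -23.80101900376866 23.638241890264524 | 49 121.88268416897391 -23.62321147626512 23.441523623547486 | 52 121.28331737567282 -23.494112137376504 23.89942398527117 | 55 121.69480165142005 -16.206347936990962 13.301997796611934 | 58 121.70527738780574 -16.158212444358284 17.989547253396253 | 61 126.36056704858306 -21.124697084721106 18.12911861290984 | 64 126.30831084731115 -20.840457615496792 17.73105290859655 | 67 122.44791286132511 -15.939647878119548 14.4655666
[... 473 characters left out ...]
1808843084106 17.456331710798203 | 94 126.40122219715899 -20.838599563810412 19.368178891008032 | 97 126.14577733052002 -20.744889730104504 17.548320007205987 | 100 126.01828657215836 -20.908075091463317 19.811403444463522 | 103 126.30516015852893 -20.95694251627097 18.268915971060142 | 106 125.75666019395942 -20.623197624745927 17.446824658003855 | 109 125.2565591109287 -19.559431430154117 17.922321457217997 | 112 124.06647878659011 -19.03752883409948 11.776692058196224 | Traceback (most recent call last):
  File "<stdin>", line 8, in <module>
    return umr_maximum(a, axis, None, out, keepdims, initial, where)
ValueError: zero-size array to reduction operation maximum which has no identity
```

```bash
python3 -m pendant '[0,0,24,-14,0.014, 0,0,24,-14,0, 0,0,24,-14,0, 0,0,22,-11,0, 0,40,0,0,0, 0,40,0,0,0, 0,40,0,0,0, 0,40,0,0,0, 0,12,0,0,0, 0,0,0,0,0]' 
python3 - <<'E'
from h import *
np.set_printoptions(precision=1,suppress=True,linewidth=150)
o=r.get_obs(); print(tcpg(), o['contact_force'],R.from_rotvec(o['orientation']).as_matrix()[:,1])
im,d=viewer.grab_frame('wrist'); save('w2.png',im)
E
```

```text
clock: 5.72
tcp_pos: [0.5463, -0.0276, 0.1393]
orientation: [1.304, 1.145, -1.305]
contact_force: [0.4, 0.4, 1.0]
grip_width: -0.0
[-11.9  39.7 139.3] [0.4 0.4 1. ] [ 1.  -0.1 -0. ]
```

View pics/w2.png

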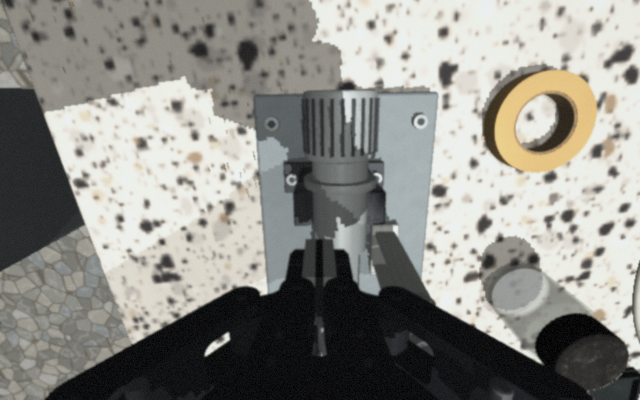

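```bash
python3 -m pendant '[0,8,6,0,0, 0,8,0,0,0, 0,0,0,0,0]' | grep -E 'tcp|force'; for i in 1; do python3 -m pendant '[0,1,0,0,0, 0,0,0,0,0]'| grep -E 'tcp|force'; done;  python3 -m pendant '[0,0.7,0,0,0, 0,0,0,0,0]'| grep -E 'tcp|force'
```

```text
tcp_pos: [0.5519, -0.0276, 0.1228]
contact_force: [-0.1, 0.6, -0.0]
tcp_pos: [0.5523, -0.0274, 0.1224]
contact_force: [0.4, -0.4, 0.6]
tcp_pos: [0.5523, -0.0275, 0.1216]
contact_force: [0.6, -0.5, 0.2]
```

```bash
python3 -m pendant '[0,0.7,0,0,0, 0,0,0,0,0]'| grep -E 'tcp|force'; python3 -m pendant '[0,0.5,0,0,0, 0,0,0,0,0]'| grep -E 'tcp|force';python3 -m pendant '[0,0.5,0,0,0, 0,0,0,0,0]'| grep -E 'tcp|force'
```

```text
tcp_pos: [0.5524, -0.0275, 0.1211]
contact_force: [0.3, -0.7, 2.1]
tcp_pos: [0.5525, -0.0275, 0.1209]
contact_force: [-1.9, -0.6, 5.3]
tcp_pos: [0.5526, -0.0275, 0.1208]
contact_force: [-3.4, -0.3, 8.3]
```

```bash
python3 -m pendant '[0,0.6,1,0,0, 0,0,1.5,0,0, 0,0,1.5,0,0]'| grep -E 'tcp|force'; python3 -m pendant '[0,0,2,0,0, 0,0,2,0,0, 0,0,2,0,0]'| grep -E 'tcp|force'; python3 -m pendant '[0,0,2,0,0, 0,0,1,0,0, 0,0,0,0,0]'| grep -E 'tcp|force'
```

```text
tcp_pos: [0.5556, -0.0277, 0.1207]
contact_force: [-7.2, 0.1, 17.2]
tcp_pos: [0.5616, -0.0282, 0.1208]
contact_force: [-7.2, 0.3, 16.4]
tcp_pos: [0.565, -0.0285, 0.1207]
contact_force: [-5.9, 0.4, 14.7]
```

```bash
python3 - <<'E'
from h import *
print(tcpg())
im,d=viewer.grab_frame('wrist'); print(flat(gauge(cloud('wrist',d))))
for c in('scene','top'): im,d=viewer.grab_frame(c); print(c,flat(gauge(cloud(c,d)))); save('%s2.png'%c,im)
E
```

```text
[  6.78022587  41.10136722 120.70408573]
(77, [(0.7, -0.66), (0.7, -0.68), (0.72, -0.64), (0.72, -0.7), (0.74, -0.62)])
scene (101, [(1.82, -0.74), (1.82, -0.76), (1.82, -0.72), (1.82, -0.68), (1.82, -0.66)])
top (82, [(1.82, -0.64), (1.82, -0.62), (1.82, -0.6), (1.82, -0.66), (1.82, -0.58)])
```

```bash
python3 -m pendant '[0,-8,0,0,0, 0,0,-12,0,0, 0,0,0,0,0, 0,7,0,0,0, 0,0.8,0,0,0, 0,0,0,0,0]'| grep -E 'tcp|force'; python3 -m pendant '[0,0,1,0,0, 0,0,1.5,0,0, 0,0,1.5,0,0, 0,0,1.5,0,0,0,0,1.5,0,0, 0,0,1.5,0,0, 0,0,1.5,0,0, 0,0,0.5,0,0, 0,0,0,0,0]'| grep -E 'tcp|force'; python3 -m pendant '[0,-30,0,0,0, 0,-50,0,0,0, 0,-50,0,0,0, 0,-50,-25,15,0, 0,0,-25,15,0, 0,0,-25,15,0, 0,0,-25,0,0, 0,0,0,0,0]'| grep -E 'tcp|force'
python3 - <<'E'
from h import *
print(tcpg())
im,d=viewer.grab_frame('wrist'); G=gauge(cloud('wrist',d)); print(flat(G)); save('w3.png',im)
for y in (30,45): 
    s=G[(abs(G[:,0])<22)&(G[:,2]>112)&(G[:,2]<135)&(G[:,1]>=y)&(G[:,1]<y+10)];print(y,np.array(circ(s[:,[0,2]])))
for cs in (-60,0):
    s=G[(G[:,1]>=cs)&(G[:,1]<cs+10)&(G[:,2]>90)&(G[:,2]<125)]
    for x in range(-18,18,3):
        t=s[(s[:,0]>=x)&(s[:,0]<x+3)]
        if len(t): print(cs,x,round(np.median(t[:,2]),1),len(t))
E
```

```text
tcp_pos: [0.5538, -0.0278, 0.1207]
contact_force: [-5.4, -1.2, 16.3]
tcp_pos: [0.5631, -0.0283, 0.1207]
contact_force: [-8.3, 1.0, 20.0]
tcp_pos: [0.4577, -0.0611, 0.2991]
contact_force: [1.1, 0.2, -0.1]
[-95.73336246  -4.42133845 299.14980396]
(1400, [(1.13, -0.12), (1.14, -0.1), (1.14, -0.14), (1.15, -0.08), (1.16, -0.16)])
30 [  2.04458956 106.67636269  15.15572499]
45 [  1.95200326 106.61269917  15.24772192]
-60 -15 109.1 23
-60 -12 113.4 26
-60 -9 113.5 24
-60 -6 114.3 27
-60 -3 114.4 21
-60 0 114.5 23
-60 3 115.1 24
-60 6 115.1 23
-60 9 115.3 20
-60 12 115.6 23
-60 15 115.2 12
0 -15 110.1 34
0 -12 113.4 26
0 -9 113.9 30
0 -6 114.5 29
0 -3 114.3 25
0 0 114.6 28
0 3 115.1 25
0 6 115.2 27
0 9 115.6 28
0 12 115.9 26
0 15 114.5 8
```

```bash
python3 -m pendant '[0,0,37,4,0, 0,0,37,4,0, 0,0,37,4,0, 0,0,37,3,0, 0,0,37,3,0, 0,0,0,0,0, 0,36,0,0,0, 0,36,0,0,0, 0,0,0,0,0]'| grep -E 'tcp|force'
python3 - <<'E'
from h import *
print(tcpg())
im,d=viewer.grab_frame('wrist'); b,_=viewer.grab_frame('scene'); 
G=gauge(cloud('scene',_)); k=G[(G[:,2]>225)&(G[:,2]<262)&(abs(G[:,0]-45)<25)&(abs(G[:,1]+22)<25)]; print(len(k),k.min(0),k.max(0),np.median(k,0))
save('w4.png',np.vstack([cv2.resize(im,(480,300)),cv2.resize(b[120:270,230:410],(480,300)[:2],interpolation=2)]))
E
```

```text
tcp_pos: [0.6378, -0.1024, 0.2244]
contact_force: [-0.5, -0.3, 0.3]
[ 88.15224526 -23.16785114 224.38265709]
59 [ 31.07678958 -26.53571287 226.22771304] [ 54.67578582  -4.77041929 256.89224214] [ 39.57182568 -12.91249571 247.94515395]
```

View pics/w4.png

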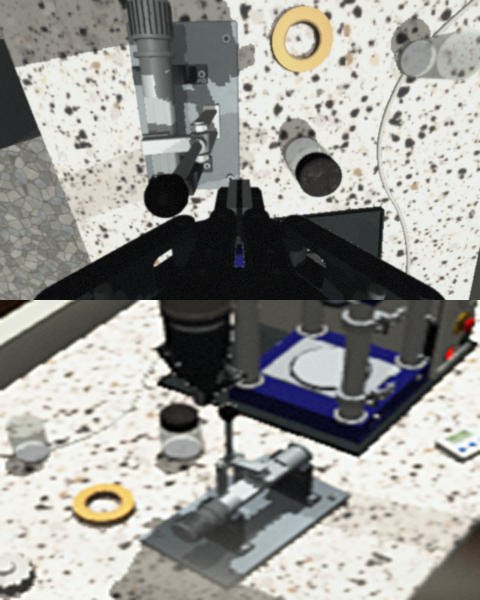

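The fingers stand behind the knob (wrist px 167,195) and in line with it. The shaft shows a flat facing up. I'll now pull towards -x.

```bash
python3 -m pendant '[0,0,-6,0,0, 0,0,-6,0,0, 0,0,-4,0,0, 0,0,0,0,0]'| grep -E 'tcp|force'; python3 -m pendant '[0,0,-3,0,0, 0,0,-3,0,0, 0,0,0,0,0]'| grep -E 'tcp|force';  python3 -m pendant '[0,0,-3,0,0, 0,0,-3,0,0, 0,0,0,0,0]'| grep -E 'tcp|force'; python3 -m pendant '[0,0,-3,0,0, 0,0,-3,0,0, 0,0,0,0,0]'| grep -E 'tcp|force'; python3 -c "
from h import *
print(tcpg())"
```

```text
tcp_pos: [0.6238, -0.1005, 0.2279]
contact_force: [1.1, 0.1, 0.5]
tcp_pos: [0.618, -0.0996, 0.2275]
contact_force: [0.6, 0.9, -0.8]
tcp_pos: [0.6121, -0.0989, 0.2277]
contact_force: [1.3, -0.5, 0.3]
tcp_pos: [0.6062, -0.0981, 0.2276]
contact_force: [3.0, -0.3, 1.1]
[ 56.19921911 -22.88448008 227.64406964]
```

```bash
for a in 1 2 3; do echo; done; python3 -m pendant '[0,0,-3,0,0, 0,0,-3,0,0, 0,0,0,0,0]'| grep -E 'tcp|force';  python3 -m pendant '[0,0,-3,0,0, 0,0,-3,0,0, 0,0,0,0,0]'| grep -E 'tcp|force'; python3 -m pendant '[0,0,-2,0,0, 0,0,-2,0,0, 0,0,0,0,0]'| grep -E 'tcp|force'; python3 -c "
from h import *
print(tcpg())
im,d=viewer.grab_frame('scene');save('s5.png',cv2.resize(im[140:250,250:390],(700,550),interpolation=2))
G=gauge(cloud('scene',d)); k=G[(G[:,2]>225)&(G[:,2]<262)&(abs(G[:,0]-30)<40)&(abs(G[:,1]+22)<30)];print(k.min(0),k.max(0),np.median(k,0))"
```

```text
tcp_pos: [0.6, -0.0974, 0.2274]
contact_force: [3.2, -1.0, -0.4]
tcp_pos: [0.5951, -0.0964, 0.2278]
contact_force: [5.3, -1.9, -1.6]
tcp_pos: [0.5928, -0.0961, 0.2286]
contact_force: [10.6, -2.2, -1.8]
[ 42.73214066 -22.47855307 228.58451382]
[  3.33481742 -28.21210238 229.30984761] [ 54.3854338   -5.93408087 261.86176437] [ 22.70428292 -15.2358182  246.03228561]
```

View pics/s5.png

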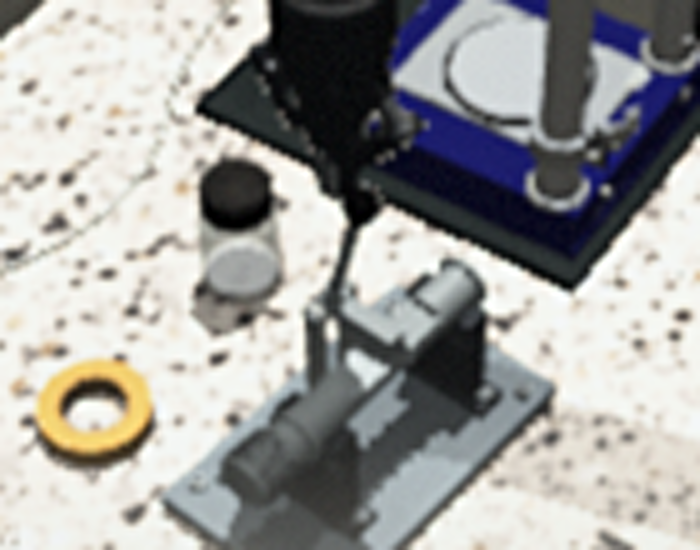

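```bash
python3 - <<'E'
from h import *
from scipy.optimize import least_squares
np.set_printoptions(precision=1,suppress=True)
for cam in ('wrist','top','scene'):
    im,d=viewer.grab_frame(cam); G=gauge(cloud(cam,d)); print(cam,flat(G))
    if cam=='wrist': save('w6.png',im)
    v,u=np.nonzero(d>0); g=im[v,u].astype(int).max(1)
    k=G[(g<90)&(G[:,2]>226)&(G[:,2]<260)&(abs(G[:,0]-18)<30)&(abs(G[:,1]+22)<20)]
    if len(k)>8:
        for _ in range(6):
            f=least_squares(lambda p:np.linalg.norm(k-[p[0],-22.5,p[1]],axis=1)-13,[18,240],loss='soft_l1'); 
            k=k[abs(np.linalg.norm(k-[f.x[0],-22.5,f.x[1]],axis=1)-13)<3.5]
            if len(k)<6: break
        print('knob',f.x,len(k))
    for x in range(-12,40,6):
        t=G[(abs(G[:,0]-x)<3)&(abs(G[:,1]+22.5)<8)&(G[:,2]>112)&(G[:,2]<150)]
        if len(t): print((x,round(np.percentile(t[:,2],50),1),len(t)),end=' ')
    print()
    s=G[(G[:,1]>=-5)&(G[:,1]<15)&(G[:,2]>90)&(G[:,2]<125)&(abs(G[:,0])<12)]
    if len(s)>20: print('slope',np.polyfit(s[:,0],s[:,2],1),len(s))
E
```

```text
wrist (1733, [(0.66, -0.04), (0.66, -0.02), (0.67, -0.06), (0.69, 0.0), (0.71, -0.08)])
knob [ 22.3 240.7] 1418
(-12, np.float64(133.8), 36) (-6, np.float64(134.3), 104) (0, np.float64(134.3), 108) (6, np.float64(134.5), 103) (12, np.float64(134.4), 97) (18, np.float64(134.3), 98) (24, np.float64(134.4), 104) (30, np.float64(134.5), 92) (36, np.float64(135.4), 33) 
slope [  0.  114.2] 700
top (0, [(nan, -1.6), (nan, -1.58), (nan, -1.56), (nan, -1.54), (nan, -1.52)])

scene (131, [(1.67, -0.06), (1.67, -0.08), (1.68, -0.04), (1.68, -0.1), (1.69, -0.02)])
knob [ 21.3 242. ] 36
(-12, np.float64(123.4), 14) (-6, np.float64(133.8), 6) (0, np.float64(132.7), 2) (6, np.float64(132.9), 7) (12, np.float64(134.4), 5) (18, np.float64(134.8), 3) (24, np.float64(132.9), 4) (30, np.float64(134.5), 4) (36, np.float64(140.4), 9) 
slope [  0.  113.8] 35
  return _methods._mean(a, axis=axis, dtype=dtype,
  ret = ret.dtype.type(ret / rcount)
```

```bash
python3 -m pendant '[0,0,-1,0,0, 0,0,0,0,0]'| grep -E 'clock|tcp|force';python3 -m pendant '[0,0,-1,0,0, 0,0,0,0,0, 0,0,0,0,0]'| grep -E 'clock|tcp|force'
python3 - <<'E'
from h import *
G=gauge(cloud('wrist',viewer.grab_frame('wrist')[1]))
s=G[((G[:,1]>=-5)&(G[:,1]<15)|(G[:,1]<-42)&(G[:,1]>-62))&(G[:,2]>105)&(G[:,2]<125)&(abs(G[:,0])<10)];print(len(s),np.polyfit(s[:,0],s[:,2],1))
s=G[(abs(G[:,1]+22.5)<7)&(G[:,2]>128)&(G[:,2]<140)&(G[:,0]>-6)&(G[:,0]<28)];print(len(s),np.polyfit(s[:,0],s[:,2],1))
s=G[(G[:,1]>30)&(G[:,1]<55)&(G[:,2]>112)&(G[:,2]<130)&(abs(G[:,0])<14)];print(circ(s[:,[0,2]]))
E
```

```text
clock: 16.02
tcp_pos: [0.5925, -0.096, 0.2289]
contact_force: [12.5, -2.6, -2.0]
clock: 16.4
tcp_pos: [0.5921, -0.096, 0.2289]
contact_force: [13.2, -2.1, -4.1]
941 [1.97039268e-02 1.14199000e+02]
522 [1.67536026e-02 1.33984221e+02]
(np.float64(0.7824383175745713), np.float64(106.5512881461942), np.float64(14.823327046549997))
```

```bash
python3 - <<'E'
from h import *
d=np.load('d.npy')
# camera pose of first picture (tcp .4476,-.0649,.3117)
M=np.array([[.994,.108,.033,.456],[-.113,.948,.298,.008],[.001,-.3,.954,.455],[0,0,0,1]]);c=dict(viewer.calibration('wrist'));c['world_to_cam']=np.linalg.inv(M)
G=gauge(cloud('wrist',d,c))
s=G[(abs(G[:,1]+22.5)<7)&(G[:,2]>130)&(G[:,2]<155)&(G[:,0]>-9)&(G[:,0]<28)];print(len(s),np.polyfit(s[:,0],s[:,2],1))
E
```

```text
397 [ -0.23111997 145.83002974]
```

Toe arm slope went from -0.231 at rest (lever at 0.01) to +0.017, so the lever is at about 0.25 and home. The toe is also parallel to the flat. I'll hold, then ease it back.

```bash
python3 -m pendant '[0,0,0,0,0,0,0,0,0,0,0,0,0,0,0,0,0,0,0,0,0,0,0,0,0,0,0,0,0,0,0,0,0,0,0,0,0,0,0,0,0,0,0,0,0,0,0,0,0,0,0,0,0,0,0,0,0,0,0,0]'| grep -E 'clock|tcp|force'; python3 -m pendant '[0,0,3,0,0,0,0,3,0,0,0,0,3,0,0,0,0,3,0,0,0,0,3,0,0,0,0,3,0,0,0,0,3,0,0,0,0,3,0,0,0,0,3,0,0,0,0,3,0,0,0,0,3,0,0,0,0,4,0,0,0,0,5,0,0,0,0,6,0,0,0,0,0,0,0]'| grep -E 'tcp|force'; python3 -m pendant '[0,-30,0,0,0,0,-40,0,0,0,0,-20,0,0,0,0,0,-40,0,0,0,0,-40,0,0,0,0,-40,0,0,0,0,-40,0,0,0,0,-25,0,0,0,0,0,0,0]'| grep -E 'clock|tcp|force'
python3 - <<'E'
from h import *
im,d=viewer.grab_frame('wrist'); save('w7.png',im);G=gauge(cloud('wrist',d))
s=G[(abs(G[:,1]+22.5)<7)&(G[:,2]>130)&(G[:,2]<155)&(G[:,0]>-9)&(G[:,0]<28)];print('toe arm',len(s),np.polyfit(s[:,0],s[:,2],1)); print(flat(G))
for y in (-98,30,85):
    s=G[(abs(G[:,0])<22)&(G[:,2]>112)&(G[:,2]<135)&(G[:,1]>=y)&(G[:,1]<y+10)];print(y,np.array(circ(s[:,[0,2]])).round(1))
viewer.grab_frame('top');
for n in ('rotor','jar','tape','timer'): print(n,[(np.round(x['location'],3),round(x['score'],2)) for x in nets.look_for(n,'top')][:1])
E
```

```text
clock: 17.95
tcp_pos: [0.5921, -0.096, 0.229]
contact_force: [15.5, -2.4, -2.1]
tcp_pos: [0.6364, -0.1019, 0.2274]
contact_force: [-0.1, 0.1, -0.1]
clock: 20.95
tcp_pos: [0.451, -0.0782, 0.3174]
contact_force: [1.1, 0.6, 0.6]
toe arm 337 [-1.25378246e-01  1.44748196e+02]
(1317, [(1.18, -0.06), (1.18, -0.04), (1.18, -0.08), (1.2, -0.1), (1.2, -0.02)])
-98 [  3.2 106.5  15.3]
30 [  2.1 106.9  15. ]
85 [  1.8 106.5  19.4]
rotor []
jar [(array([ 0.721, -0.165,  0.102]), 0.61)]
tape [(array([0.733, 0.003, 0.02 ]), 0.85)]
timer [(array([ 0.407, -0.39 ,  0.016]), 0.67)]
```

View pics/w7.png

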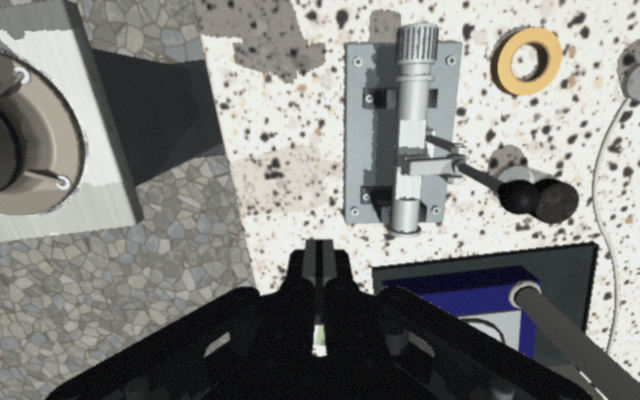

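Shaft is in the rests with a flat on top, and the lever looks upright. The slope figure of -0.125 disagrees with the picture, so I'll check it.

```bash
python3 - <<'E'
from h import *
from scipy.optimize import least_squares
def rep(im,d,c,n):
    G=gauge(cloud('wrist',d,c)); 
    print(n,[(x,round(float(np.median(t[:,2])),1),len(t)) for x in range(-12,34,4) for t in [G[(abs(G[:,0]-x)<2)&(abs(G[:,1]+22.5)<7)&(G[:,2]>126)&(G[:,2]<155)]] if len(t)])
    v,u=np.nonzero(d>0); g=im[v,u].astype(int).max(1)
    k=G[(g<90)&(G[:,2]>226)&(G[:,2]<260)&(abs(G[:,0]-35)<35)&(abs(G[:,1]+22)<25)]
    for _ in range(4):
        f=least_squares(lambda p:np.linalg.norm(k-p,axis=1)-13,[40,-22,240],loss='soft_l1');k=k[abs(np.linalg.norm(k-f.x,axis=1)-13)<3]
    print('knob',f.x.round(1),len(k))
M=np.array([[.994,.108,.033,.456],[-.113,.948,.298,.008],[.001,-.3,.954,.455],[0,0,0,1]]);c=dict(viewer.calibration('wrist'));c['world_to_cam']=np.linalg.inv(M)
rep(cv2.imread('pics/w1.png'),np.load('d.npy'),c,'start')
im,d=viewer.grab_frame('wrist'); rep(im,d,None,'now')
im,d=viewer.grab_frame('scene'); print([(np.round(x['location'],3),round(x['score'],2)) for x in nets.look_for('rotor','scene')])
E
```

```text
start [(-12, 135.1, 78), (-8, 146.8, 71), (-4, 147.1, 41), (0, 146.0, 45), (4, 145.0, 43), (8, 144.0, 42), (12, 143.1, 45), (16, 142.0, 38), (20, 141.1, 42), (24, 140.4, 41), (28, 139.2, 40), (32, 138.1, 40)]
knob [ 45.2 -20.6 241.4] 1183
now [(-12, 134.7, 61), (-8, 146.1, 60), (-4, 146.7, 34), (0, 145.9, 36), (4, 144.9, 36), (8, 144.3, 30), (12, 142.8, 35), (16, 141.9, 36), (20, 141.1, 30), (24, 139.9, 34), (28, 139.2, 31), (32, 138.1, 30)]
knob [ 45.3 -17.8 241.3] 1125
[(array([0.733, 0.19 , 0.034]), 0.6), (array([ 0.542, -0.074,  0.016]), 0.35)]
```

The profile and knob position match the start, so the lever is upright. The -0.125 came from edge points at the toe's end. The bystanders haven't moved and the robot is clear.

```bash
python3 -c "
from h import *
print(r.hand_in())"
```

```text
the job is handed in; nothing more can be done
None
```

The job is done and handed in at about 21 s of the 72 s allowed; the hand-in reports no verdict.

**Rolling:** I rolled the shaft in its rests with two light fingertip strokes, pressing 15–20 N on its round part above the +y rest. I did not grip the knurled head, because the moves can only turn the tool about its vertical axis. The flat came from 1.40 rad off square to about 0.1 rad, and the lever's toe turned it the rest of the way.

**Lever:** I pulled the knob with the shut fingers until it stopped firmly, at about 10–15 N. I held it there for at least 2 s by the clock and then eased it back.

**Last checks:**
- **Home:** the toe arm's slope changed by 0.248 rad from rest, which puts the lever at about 0.25. The toe lay parallel to the flat.
- **Upright:** afterwards the toe arm's profile and the knob's position matched the start within about 1 mm, except the knob's y fit, which came out 3 mm different.
- **Shaft:** it lies in both rests with a flat on top.
- **Bystanders:** the jar, tape, timer and rotor were found where they began, within the networks' accuracy.

**Checks that disagreed:**
- A ball fit of the knob while it was pulled home suggested only about 0.2 rad. It was probably biased by the black fingers touching the knob.
- One slope fit after release gave -0.125 instead of -0.231, because of stray points at the toe's end. The full profile settled it.
- The top camera missed the rotor at the end, so I checked it with the scene camera.

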